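# Free the seized air condenser from the side neck of the flask

### The arm

A 6-joint arm with a two-finger parallel gripper is mounted at the origin on the work surface. World frame = base frame: x ahead of the robot, y to its left, z up, the work surface at z = 0. Lengths are in m, angles in rad, forces in N, time in s.
With the tool pointing down it reaches from about 0.35 to 0.85 m from the base axis. Payload 8.1 kg.
Tool frame: the origin (TCP) lies midway between the tips of the shut fingers; the grasp point (between the pads) lies 19 mm behind it; z points along the fingers, y is the direction in which the jaws open and shut (so a half turn about z gives the same grasp; the last joint's range is limited). The gripper opens to 93 mm and grips with 3 to 60 N. Pads are 15 mm wide; open, the fingers measure 128 mm over their backs; the gripper's body (75 mm by 188 mm) begins 65 mm behind the grasp point.
Start: joints at [1.09, 0.13, 1.488, -0, 1.523, -0.085], TCP at [0.231, 0.554, 0.179] pointing down, gripper open.
Joint ranges: [-2.96, 2.96], [-0.89, 2.26], [0.02, 2.5], [-1.34, 4.48], [0, 2.73], [-2.66, 2.66]. Speed limits (rad/s): [2.39, 2.39, 2.79, 3.14, 3.14, 3.14].

### API

Orientations are given as a rotation vector (axis times angle).
In Python, from plant import robot gives the robot as it stands. The module is installed in compiled form; this text tells all that it offers.
- The arm moves only by the shell command python3 -m pendant 'ROWS' [FORCE]. ROWS is JSON, a list of rows, each an object with "translation": the shift along the tool's x, y, z in mm, a list of three; "twist": the turn, a rotation vector about the tool's x, y, z in rad, a list of three; "grip": the opening, from -1 (shut) to 1 (fully open). A call has exactly 10 rows; each row shifts and turns the pose as measured when the row begins, along the tool's axes as they then stand; what a row does not reach is not made up. A row lasts 1/10 s, in which the tool goes at most 50 mm and 8.59 degrees, less where a joint would pass 70% of its speed; a pose out of reach is approached as far as the arm can. A call is refused whole if a number of a shift passes 50 or a number of a turn 0.15, either way. A call with a gripper value outside its range is refused whole. The fingers move at their own pace and stop on an object; FORCE is the grip in N (left out, the last holds). Time passes only in rows, so rows that do not move let the fingers close, or fill a call up. It gives the time, the measured TCP pose, the force and the opening at its end, in the units of the state.
- robot.read_state(): the state, without advancing time (a new reading comes with each control period).
- robot.read_camera(name): name is "side" or "top" or "wrist"; returns (picture, depth): 400x640x3 uint8, red, green, blue; 400x640 float32, m along the optical axis (not along the pixel's ray), 0 where there is no reading.
- robot.camera_info(name): a dict with "vertical_fov" (degrees; the focal length in pixels is half the picture's height over the tangent of half this angle, whatever the lens; pixels are square), "cx", "cy" (the principal point, pixels), "D" ([k1, k2, p1, p2, k3] as OpenCV has them; the pictures are not rectified), "cam_to_world" (4x4, takes a point from camera to world coordinates). Camera axes: x right, y up, looking along -z (the intrinsics and any distortion apply to the point x, -y, -z); pixel columns grow to the right and rows downward; lengths in m; the calibration is good to about 2 mm. A picture is of the moment at which its call begins: read the wrist's pose just before it. camera_info takes no time and is no camera call; for the wrist camera it gives the pose at the moment of the call.
- robot.close_job(): hands the job in, once; it reports no verdict.
The state is a dict: "t": time; "q": joint angles; "dq": joint speeds; "joint_torque": joint torques, N m; "tool_pos": TCP position; "orientation": TCP orientation; "force": force on the tool from outside, world axes, zero at the start; "wrist_torque": the same for the moment, N m; "opening": finger opening in m.
Only numpy, scipy, OpenCV 4.12 (cv2) and the standard library are available. Lean on these libraries where they do the work, as an engineer would, in place of code of your own. Each camera call takes 0.05 s, during which the arm holds its last target. There are 200 camera calls.

### The job

The glass air condenser has seized in the slanting side neck of the flask under the stirrer. Work it loose by rocking it from side to side under a light pull until it comes out - do not haul on it, the flask must stay down in its mantle - and then lower it, tip down, to the bottom of the empty beaker before letting go, so that it is left standing in the upright beaker. Leave the measuring cylinder, the conical flask and the dropper bottle as they stand.

Things in the scene. Friction and masses are not known exactly. Their poses are not given: they have to be found in the camera images.
- rig: Fixed set-up: grey heating mantle (172 mm across, 88 mm high) with a two-necked glass flask in it, its centre neck clamped to a retort stand that rises on the side away from the side neck; stirrer shaft in the centre neck. Origin: on the bench under the flask's centre neck; z up, y towards the stand, so the side neck leans to -y.
- flask (a joint): How far (m) the flask has slipped upward in its clamp; 0 as it sits, down in the mantle. The clamp holds it by friction on its centre neck: it slips and does not go back when pulled upward with more than about 30 N. The side neck and the condenser ride with it.
- motor_edge (a point): Middle of the lower edge of the stirrer motor's end face, on the side to which the side neck leans; 362 mm above the bench, 90 mm level from the centre neck's axis. The white motor (88 mm wide) hangs over the flask from this edge back towards the stand: an upright gripper on the condenser would hit it, so come in along the slope.
- neck (a point): Side neck of the flask, glass, 37 mm outside (41 mm over its rim), leaning 30 degrees from vertical. Origin: centre of its mouth, 169 mm above the bench; z: outward along its axis, the way the condenser comes out; x: level, square to the plane in which it leans (a sideways rock moves the condenser's top along x, clear of the motor).
- condenser_socket (a point): Where to grasp the condenser: centre of its frosted white top socket, a cylinder 31 mm in diameter (33 mm at the lip) and 48 mm long. On the condenser's axis, 156 mm from its lower end, 24 mm from its top; z towards its top. At the start it stands 92 mm out from the neck's mouth.
- condenser_mid (a point): Centre of the glass air condenser, 90 mm from either end; z towards its top. 180 mm long, 80 to 140 g. From its lower end: drip tip 12 mm thick (0 to 30 mm), frosted white ground cone (30 to 64 mm; 24 to 29 mm thick), 36 mm collar (67 to 71 mm), 20 mm tube, top socket (132 to 180 mm).
- condenser_cone (a point): Middle of the condenser's ground cone, 17 mm inside the mouth at the start. It is seized: a straight pull drags the flask up in its clamp before it gives. Tipped about the mouth, it yields to some 5 to 10 N at the socket up to 5 or 6 degrees either way; farther over it only binds. Rocked 5 degrees each way under an outward pull of 10 to 25 N it creeps out 1 to 2 mm a swing; with no pull it does not. Loose once 9 to 11 mm out.
- condenser_tip (a point): Centre of the condenser's lower end (the drip tip), hidden in the flask at the start, 64 mm inside the mouth; z towards the condenser's top. Out of the neck once the condenser has come out by 64 mm.
- beaker: Empty clear glass beaker, loose, 96 mm outside (100 mm at the rim), 125 mm high, wall 3 mm, floor 5 mm thick, about 300 g; origin at the centre of its underside, z up.
- measuring_cylinder: Bystander: glass measuring cylinder 27 mm in diameter on a cream hexagonal foot 72 mm across, 191 mm high; origin at the centre of its underside.
- conical_flask: Bystander: stoppered conical flask, 84 mm across the base, 142 mm high; origin at the centre of its underside.
- dropper_bottle: Bystander: amber dropper bottle 38 mm in diameter, 112 mm high; origin at the centre of its underside.
Not all that is in view belongs to the job. What is meant by the part that bears condenser_socket is not red, and is the larger of those in its own colour. What is shaped like the beaker but yellow is not meant.

How it is judged:
By the outcome, as a careful person would: the job done as asked, in the order asked, and still so for the second after the job is handed in, with the robot touching nothing.
It also fails if it takes over 58 s, if anything falls off the work surface, if the arm or the gripper's body presses on something with over 40 N, if the wrist force passes 120 N, or if a joint passes its speed limit or range.

## Working session

There is one attempt and no reset: what is moved stays moved. The work goes in short steps, Python scripts to look and compute and a shell command to move; the robot and the scene stay as the last step left them, time stands still between calls to the robot, and variables do not carry over. Pictures are saved under pics/ and viewed, about 8 in all and at most 12, crops included, and the job is handed in when it is done.

```bash
mkdir -p pics
cat > h.py <<'E'
import numpy as np, cv2, pickle
from scipy.spatial.transform import Rotation as R
from plant import robot
def snap(name):
    i=robot.camera_info(name); p,d=robot.read_camera(name)
    return p,d,i
def K(i):
    f=200/np.tan(np.radians(i['vertical_fov'])/2)
    return np.array([[f,0,i['cx']],[0,f,i['cy']],[0,0,1]])
def ray(i,uv):
    u=cv2.undistortPoints(np.array(uv,float).reshape(-1,1,2),K(i),np.array(i['D'],float)).reshape(-1,2)
    return np.c_[u[:,0],-u[:,1],-np.ones(len(u))]
def w(i,d,uv):
    uv=np.array(uv).reshape(-1,2); z=np.array([d[int(v),int(u)] for u,v in uv])
    T=np.array(i['cam_to_world']); return (ray(i,uv)*z[:,None])@T[:3,:3].T+T[:3,3]
def proj(i,P):
    T=np.linalg.inv(np.array(i['cam_to_world'])); c=np.atleast_2d(P)@T[:3,:3].T+T[:3,3]
    c=c*[1,-1,-1]; return cv2.projectPoints(c,np.zeros(3),np.zeros(3),K(i),np.array(i['D'],float))[0].reshape(-1,2)
def save(n,p,crop=None,s=1):
    if crop: x0,y0,x1,y1=crop; p=p[y0:y1,x0:x1]
    cv2.imwrite('pics/'+n+'.png',cv2.resize(p[:,:,::-1],None,fx=s,fy=s))
E
python3 - <<'E'
from h import *
for n in('side','top'):
    s=snap(n); pickle.dump(s,open(n+'.pkl','wb')); save(n,s[0]); print(n,np.round(s[2]['cam_to_world'],3).tolist(),s[2]['vertical_fov'],s[2]['D'])
s=robot.read_state(); print(s)
E
```

```text
side [[0.697, 0.53, -0.482, -0.071], [-0.717, 0.504, -0.482, -0.621], [-0.012, 0.682, 0.732, 1.033], [0.0, 0.0, 0.0, 1.0]] 56.211570353696274 [0.01362818 0.         0.         0.         0.        ]
top [[-0.047, 0.974, -0.22, 0.171], [-0.999, -0.047, 0.006, -0.067], [-0.005, 0.22, 0.976, 1.685], [0.0, 0.0, 0.0, 1.0]] 43.09002349854723 [-0.02865021  0.          0.          0.          0.        ]
{'t': 0.1, 'q': array([ 1.08962674e+00,  1.31089457e-01,  1.48919316e+00, -7.14940128e-06,
        1.52299380e+00, -8.53846202e-02]), 'dq': array([-0.00119122, -0.00184619, -0.00058171, -0.00095628,  0.0006419 ,
        0.0016941 ]), 'joint_torque': array([ 2.84786538e-04, -5.61350620e+01, -4.93089938e+01,  7.68667320e-02,
        2.92871241e-02, -1.24185863e-04]), 'tool_pos': array([0.2310191 , 0.55310258, 0.17787762]), 'orientation': array([-6.17555838e-01, -3.07982289e+00,  2.54219122e-03]), 'force': array([0.55513414, 0.70162733, 0.15109112]), 'wrist_torque': array([ 0.05414557,  0.06218936, -0.05934619]), 'opening': 0.09304605841672907}
```

View pics/side.png

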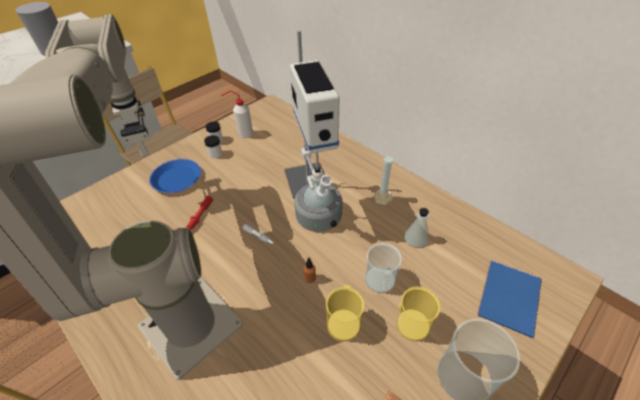

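View pics/top.png

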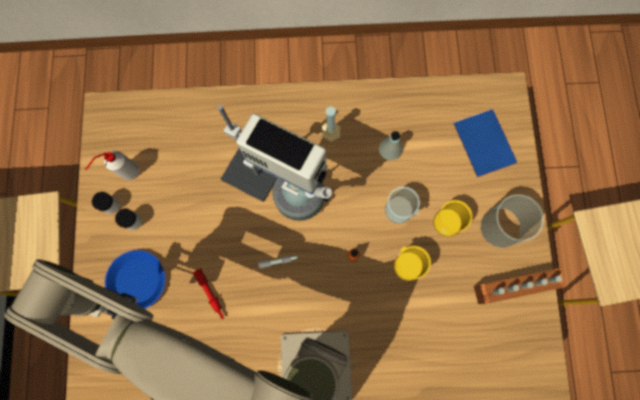

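Candidates for the condenser in the side view are the one in the flask neck (~325,182), a small white one lying at (257,233) and a red one at (200,212). For the beaker they are the clear one (382,267), a big clear one (478,362) and yellow ones (344,313) and (418,313). I choose the condenser in the neck and the clear 96 mm beaker, and will check both close up.

Run:
```python
from h import *
p,d,i=pickle.load(open('side.pkl','rb')); q,e,j=pickle.load(open('top.pkl','rb'))
a=cv2.resize(p[130:250,270:430][:,:,::-1],(800,600),interpolation=cv2.INTER_CUBIC)
cv2.imwrite('pics/c1.png',a)
b=cv2.resize(q[130:230,260:440][:,:,::-1],(792,440),interpolation=cv2.INTER_CUBIC); cv2.imwrite('pics/c2.png',b)
# top-view points with heights
for n,(P,D,I) in dict(side=(p,d,i),top=(q,e,j)).items():
    vv,uu=np.mgrid[0:400,0:640]; uv=np.c_[uu.ravel(),vv.ravel()]
    X=w(I,D,uv).reshape(400,640,3); np.save(n+'_X.npy',X)
X=np.load('side_X.npy')
for uv in [(325,180),(318,200),(320,146),(335,146),(382,267),(420,240),(387,165),(309,275)]: print(uv,X[uv[1],uv[0]].round(3))
```

```text
(325, 180) [ 0.527 -0.038  0.243]
(318, 200) [0.533 0.002 0.121]
(320, 146) [ 0.506 -0.04   0.387]
(335, 146) [ 0.545 -0.06   0.376]
(382, 267) [ 0.538 -0.28   0.006]
(420, 240) [ 0.692 -0.315  0.036]
(387, 165) [ 0.777 -0.092  0.177]
(309, 275) [ 0.339 -0.148  0.043]
```

View pics/c1.png

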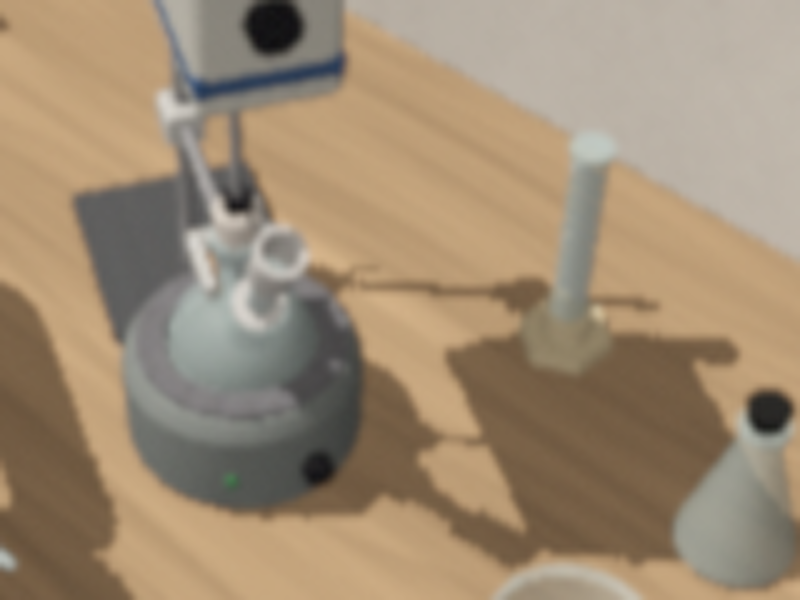

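View pics/c2.png

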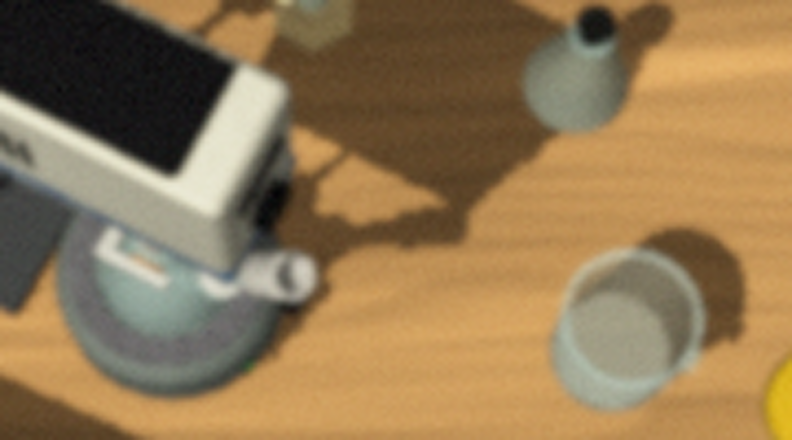

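Run:
```python
from h import *
from scipy.optimize import least_squares
S=pickle.load(open('side.pkl','rb'))[2];T=pickle.load(open('top.pkl','rb'))[2]
def rw(I,uv):
    M=np.array(I['cam_to_world']); r=ray(I,[uv])[0]@M[:3,:3].T; return M[:3,3],r/np.linalg.norm(r)
def tri(a,b):
    (c,r),(e,s)=rw(S,a),rw(T,b); k=np.linalg.lstsq(np.c_[r,-s],e-c,rcond=None)[0]
    p,q=c+k[0]*r,e+k[1]*s; return (p+q)/2,np.linalg.norm(p-q)
def pl(I,uv,z): c,r=rw(I,uv); return c+r*(z-c[2])/r[2]
print('lip',tri((326.2,180),(327.,193)), pl(S,(326.2,180),.2695),pl(T,(327,193),.2695))
print('beaker',tri((384,259),(404.8,202.7)),pl(S,(384,259),.125),pl(T,(404.8,202.7),.125))
for n,(u0,v0,u1,v1) in dict(side=(285,170,350,235),top=(268,160,335,225)).items():
    X=np.load(n+'_X.npy')[v0:v1,u0:u1].reshape(-1,3)
    r=X[(X[:,2]>.08)&(X[:,2]<.092)]
    # circle fit to outer points: robust
    m=X[(X[:,2]>.015)&(X[:,2]<.075)]
    f=lambda c,P: np.hypot(P[:,0]-c[0],P[:,1]-c[1])-.086
    s=least_squares(f,[.54,0.],args=(m,),loss='soft_l1',f_scale=.002); print(n,len(m),s.x,np.median(np.abs(s.fun)))
    print(' rimtop',len(r),r.min(0),r.max(0),(r.min(0)+r.max(0))/2)
# motor: points 0.37<z
X=np.load('top_X.npy')[100:215,225:340].reshape(-1,3); m=X[(X[:,2]>.36)&(X[:,2]<.7)]
h=X[X[:,2]>.36]; print('z hist',np.histogram(h[:,2],12))
zt=np.median(m[:,2]); t=m[abs(m[:,2]-np.percentile(m[:,2],70))<.02]
print(cv2.minAreaRect(t[:,:2].astype(np.float32)*1000), zt)
```

```text
lip (array([ 0.50190097, -0.06510685,  0.2772529 ]), np.float64(0.0026191461447820138)) [ 0.50902558 -0.05997344  0.2695    ] [ 0.50261403 -0.06434241  0.2695    ]
beaker (array([ 0.49287198, -0.30697459,  0.12670067]), np.float64(0.00044333546235349793)) [ 0.49373071 -0.30626622  0.125     ] [ 0.49340003 -0.30738202  0.125     ]
side 879 [0.56223279 0.04272225] 0.010156683283358475
 rimtop 302 [ 0.47822409 -0.05150353  0.08000092] [0.64367671 0.16849751 0.09199519] [0.5609504  0.05849699 0.08599806]
top 253 [0.55933547 0.03007246] 0.0009322051958450955
 rimtop 491 [ 0.47555604 -0.04917874  0.08002184] [0.60445022 0.11166417 0.09198239] [0.54000313 0.03124272 0.08600212]
z hist (array([ 979, 3435,    0,    0,    0,    0,    0,    0,    0,    0,    0,
         53]), array([0.3655728 , 0.47554511, 0.58551742, 0.69548973, 0.80546204,
       0.91543435, 1.02540666, 1.13537897, 1.24535128, 1.35532359,
       1.4652959 , 1.57526821, 1.68524052]))
((576.3577880859375, 61.99046325683594), (254.46630859375, 88.21258544921875), 59.7152099609375) 0.5312798890148812
```

```bash
cat >> h.py <<'E'
u=np.array([-.252,-.432,.866]); u/=np.linalg.norm(u)
nx=np.cross([0,0,1],u); nx/=np.linalg.norm(nx)   # level, square to lean
G=np.array([.510,-.053,.2487])
def Rt(z,y): z=z/np.linalg.norm(z); x=np.cross(y,z); x/=np.linalg.norm(x); return np.c_[x,np.cross(z,x),z]
def cur():
    s=robot.read_state(); return s['tool_pos'],R.from_rotvec(s['orientation']).as_matrix(),s
def rows(P,M,n=10):
    p,A,s=cur(); rv=R.from_matrix(A.T@M).as_rotvec()
    print('deg',np.degrees(np.linalg.norm(rv)).round(1),'dist',np.linalg.norm(P-p).round(4))
    for k in range(n):
        B=A@R.from_rotvec(rv*k/n).as_matrix(); print((B.T@(P-p)/n*1000).round(1).tolist(),(rv/n).round(3).tolist())
        if np.linalg.norm(rv)<.02: break
E
python3 - <<'E'
from h import *
p,A,s=cur(); print(A.round(3),nx)
for sg in(1,-1):
    M=Rt(-u,sg*nx); print(sg,R.from_matrix(A.T@M).as_rotvec().round(3))
rows(np.array([.35,.10,.42]),A)
E
```

```text
[[-0.923  0.386 -0.001]
 [ 0.386  0.923 -0.001]
 [ 0.    -0.002 -1.   ]] [ 0.8637789  -0.50387103  0.        ]
1 [-0.446  0.391  1.66 ]
-1 [-0.377 -0.431 -1.403]
deg 0.0 dist 0.5273
[-28.4, -37.3, -24.2] [0.0, 0.0, 0.0]
```

Run:
```python
from h import *
rows(np.array([.37,.07,.42]),Rt(np.array([0,0,-1.]),np.array([np.cos(.1),np.sin(.1),0])))
```

```text
deg 61.6 dist 0.558
[-31.4, -39.3, -24.2] [-0.0, 0.0, 0.108]
[-35.5, -35.7, -24.2] [-0.0, 0.0, 0.108]
[-39.1, -31.6, -24.2] [-0.0, 0.0, 0.108]
[-42.3, -27.3, -24.2] [-0.0, 0.0, 0.108]
[-44.9, -22.6, -24.2] [-0.0, 0.0, 0.108]
[-47.1, -17.6, -24.2] [-0.0, 0.0, 0.108]
[-48.7, -12.4, -24.2] [-0.0, 0.0, 0.108]
[-49.8, -7.1, -24.2] [-0.0, 0.0, 0.108]
[-50.2, -1.8, -24.2] [-0.0, 0.0, 0.108]
[-50.1, 3.6, -24.2] [-0.0, 0.0, 0.108]
```

```bash
python3 -m pendant '[{"translation":[-28,-36,-24],"twist":[0,0,0.108],"grip":1},{"translation":[-32,-33,-24],"twist":[0,0,0.108],"grip":1},{"translation":[-35,-29,-24],"twist":[0,0,0.108],"grip":1},{"translation":[-38,-25,-24],"twist":[0,0,0.108],"grip":1},{"translation":[-40,-20,-24],"twist":[0,0,0.108],"grip":1},{"translation":[-42,-16,-24],"twist":[0,0,0.108],"grip":1},{"translation":[-43,-11,-24],"twist":[0,0,0.108],"grip":1},{"translation":[-44,-6,-24],"twist":[0,0,0.108],"grip":1},{"translation":[-45,-2,-24],"twist":[0,0,0.108],"grip":1},{"translation":[-45,3,-24],"twist":[0,0,0.108],"grip":1}]' 30
python3 - <<'E'
from h import *
print(cur()[2]['q'].round(2)); rows(G+u*.10,Rt(-u,nx))
E
```

```text
t: 1.1
tool_pos: [0.3396, 0.1219, 0.4078]
orientation: [2.148, 2.287, -0.036]
force: [1.6, 0.2, 0.1]
opening: 0.0927
[ 0.22 -0.46  1.6  -0.02  2.02  0.15]
deg 45.8 dist 0.2719
[-22.5, 13.2, 7.5] [-0.016, 0.053, 0.058]
[-22.1, 14.4, 6.5] [-0.016, 0.053, 0.058]
[-21.6, 15.6, 5.6] [-0.016, 0.053, 0.058]
[-20.9, 16.7, 4.7] [-0.016, 0.053, 0.058]
[-20.2, 17.8, 3.9] [-0.016, 0.053, 0.058]
[-19.3, 18.9, 3.2] [-0.016, 0.053, 0.058]
[-18.3, 19.9, 2.5] [-0.016, 0.053, 0.058]
[-17.3, 20.9, 1.9] [-0.016, 0.053, 0.058]
[-16.1, 21.8, 1.4] [-0.016, 0.053, 0.058]
[-14.9, 22.7, 0.9] [-0.016, 0.053, 0.058]
```

Run:
```python
from h import *
rows(np.array([.375,-.15,.40]),Rt(-u,nx))
```

```text
deg 45.8 dist 0.2743
[-27.3, 1.8, 1.3] [-0.016, 0.053, 0.058]
[-27.2, 3.4, -0.2] [-0.016, 0.053, 0.058]
[-26.9, 5.0, -1.5] [-0.016, 0.053, 0.058]
[-26.5, 6.6, -2.8] [-0.016, 0.053, 0.058]
[-25.9, 8.1, -4.1] [-0.016, 0.053, 0.058]
[-25.1, 9.7, -5.3] [-0.016, 0.053, 0.058]
[-24.2, 11.2, -6.5] [-0.016, 0.053, 0.058]
[-23.2, 12.7, -7.5] [-0.016, 0.053, 0.058]
[-22.0, 14.1, -8.5] [-0.016, 0.053, 0.058]
[-20.6, 15.5, -9.4] [-0.016, 0.053, 0.058]
```

```bash
python3 -m pendant '[{"translation":[-29,2,1],"twist":[-0.018,0.06,0.065],"grip":1},{"translation":[-29,3,0],"twist":[-0.018,0.06,0.065],"grip":1},{"translation":[-29,5,-2],"twist":[-0.018,0.06,0.065],"grip":1},{"translation":[-28,7,-3],"twist":[-0.018,0.06,0.065],"grip":1},{"translation":[-28,9,-4],"twist":[-0.018,0.06,0.065],"grip":1},{"translation":[-27,10,-6],"twist":[-0.018,0.06,0.065],"grip":1},{"translation":[-26,12,-7],"twist":[-0.018,0.06,0.065],"grip":1},{"translation":[-25,14,-8],"twist":[-0.018,0.06,0.065],"grip":1},{"translation":[-24,15,-9],"twist":[-0.018,0.06,0.065],"grip":1},{"translation":[-22,16,-10],"twist":[-0.018,0.06,0.065],"grip":1}]'
python3 - <<'E'
from h import *
print(cur()[2]['q'].round(2)); rows(G+u*.10,Rt(-u,nx))
E
```

```text
t: 2.1
tool_pos: [0.363, -0.1831, 0.392]
orientation: [-2.451, -1.233, -0.769]
force: [0.6, 0.7, -0.4]
opening: 0.0929
[-1.15 -0.31  1.66  0.6   2.07 -0.3 ]
deg 8.2 dist 0.16
[8.3, 4.8, 12.8] [0.004, -0.009, -0.01]
[8.4, 4.9, 12.7] [0.004, -0.009, -0.01]
[8.5, 5.1, 12.6] [0.004, -0.009, -0.01]
[8.6, 5.2, 12.5] [0.004, -0.009, -0.01]
[8.6, 5.3, 12.4] [0.004, -0.009, -0.01]
[8.7, 5.5, 12.3] [0.004, -0.009, -0.01]
[8.8, 5.6, 12.2] [0.004, -0.009, -0.01]
[8.8, 5.7, 12.1] [0.004, -0.009, -0.01]
[8.9, 5.9, 12.0] [0.004, -0.009, -0.01]
[8.9, 6.0, 11.8] [0.004, -0.009, -0.01]
```

```bash
python3 -m pendant '[{"translation":[9,5,13],"twist":[0.005,-0.016,-0.017],"grip":1},{"translation":[9,5,13],"twist":[0.005,-0.016,-0.017],"grip":1},{"translation":[9,5,13],"twist":[0.005,-0.016,-0.017],"grip":1},{"translation":[9,5,13],"twist":[0.005,-0.016,-0.017],"grip":1},{"translation":[9,5,13],"twist":[0.005,-0.016,-0.017],"grip":1},{"translation":[9,6,12],"twist":[0.004,-0.009,-0.01],"grip":1},{"translation":[9,6,12],"twist":[0,0,0],"grip":1},{"translation":[9,6,12],"twist":[0,0,0],"grip":1},{"translation":[9,6,12],"twist":[0,0,0],"grip":1},{"translation":[0,0,0],"twist":[0,0,0],"grip":1}]'
python3 - <<'E'
from h import *
s=snap('wrist'); pickle.dump(s,open('w1.pkl','wb')); save('w1',s[0]); print(s[2]['vertical_fov'])
print(cur()[2]['q'].round(2)); rows(G-u*.019,Rt(-u,nx))
i=s[2]; print(proj(i,[G+u*.024,G,G-u*.024,G-u*.092]).round(1));
E
```

```text
t: 3.1
tool_pos: [0.4747, -0.1074, 0.3289]
orientation: [-2.449, -1.357, -0.663]
force: [-0.9, -0.1, 0.0]
opening: 0.0926
59.547079599623636
[-0.78 -0.26  1.69  0.53  1.81 -0.12]
deg 1.8 dist 0.1226
[1.5, 0.2, 12.2] [0.001, -0.001, -0.003]
[1.5, 0.2, 12.2] [0.001, -0.001, -0.003]
[1.6, 0.2, 12.2] [0.001, -0.001, -0.003]
[1.6, 0.2, 12.2] [0.001, -0.001, -0.003]
[1.6, 0.2, 12.2] [0.001, -0.001, -0.003]
[1.6, 0.3, 12.2] [0.001, -0.001, -0.003]
[1.6, 0.3, 12.2] [0.001, -0.001, -0.003]
[1.6, 0.3, 12.2] [0.001, -0.001, -0.003]
[1.6, 0.3, 12.2] [0.001, -0.001, -0.003]
[1.6, 0.3, 12.1] [0.001, -0.001, -0.003]
[[318.5 178.7]
 [318.1 172.8]
 [317.7 167.6]
 [316.9 156.3]]
```

View pics/w1.png

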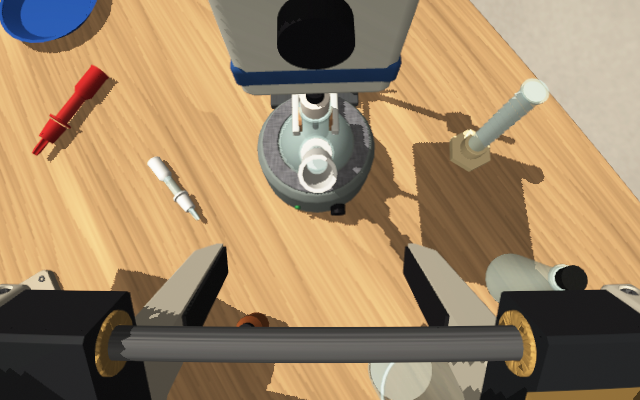

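The chosen condenser (lip at ~318,175 in the wrist view) is in the neck. It is not the small loose one (175,190) or the red one (70,110), and the prediction agrees within ~4 px. I'll refine from depth.

Run:
```python
from h import *
p,d,i=pickle.load(open('w1.pkl','rb'))
vv,uu=np.mgrid[140:205,290:350]; uv=np.c_[uu.ravel(),vv.ravel()]
X=w(i,d,uv); L=(X-G)@np.c_[np.cross(nx,u),nx,u]   # local coords relative socket: a(in lean plane), x, along
m=(abs(L[:,0])<.035)&(abs(L[:,1])<.03)&(L[:,2]>-.03)&(L[:,2]<.05)
Q=L[m]*1000; print(len(Q)); print(np.percentile(Q,[1,5,50,95,99],axis=0).round(1))
for lo,hi in((-25,-15),(-15,-5),(-5,5),(5,15),(15,22),(22,30)):
    q=Q[(Q[:,2]>lo)&(Q[:,2]<hi)]
    if len(q): print(lo,len(q),q.min(0).round(1),q.max(0).round(1))
```

```text
1345
[[-19.1 -15.6 -27.8]
 [-18.7 -13.6 -25.9]
 [  0.2  -0.6   4.6]
 [  9.1  12.2  22.5]
 [ 11.4  14.   23.1]]
-25 216 [-19.  -14.5 -25. ] [  8.2  13.  -15. ]
-15 129 [-18.9 -14.2 -14.8] [ 8.7 13.2 -5. ]
-5 137 [-19.1 -14.   -4.6] [ 8.9 12.7  4.7]
5 144 [-19.  -13.8   5. ] [ 9.1 12.  15. ]
15 344 [-19.6 -17.   15.1] [12.5 15.6 22. ]
22 182 [-19.7 -17.   22. ] [12.  14.8 23.8]
```

```bash
sed -i 's/^G=.*/G=np.array([.511,-.050,.2500])/' h.py
python3 - <<'E'
from h import *
rows(G-u*.019,Rt(-u,nx))
E
```

```text
deg 1.8 dist 0.1235
[1.9, 0.1, 12.2] [0.001, -0.001, -0.003]
[1.9, 0.1, 12.2] [0.001, -0.001, -0.003]
[1.9, 0.2, 12.2] [0.001, -0.001, -0.003]
[1.9, 0.2, 12.2] [0.001, -0.001, -0.003]
[1.9, 0.2, 12.2] [0.001, -0.001, -0.003]
[1.9, 0.2, 12.2] [0.001, -0.001, -0.003]
[1.9, 0.2, 12.2] [0.001, -0.001, -0.003]
[1.9, 0.2, 12.2] [0.001, -0.001, -0.003]
[2.0, 0.2, 12.2] [0.001, -0.001, -0.003]
[2.0, 0.3, 12.2] [0.001, -0.001, -0.003]
```

```bash
python3 -m pendant '[{"translation":[3,0,14],"twist":[0.002,-0.002,-0.005],"grip":1},{"translation":[3,0,14],"twist":[0.002,-0.002,-0.005],"grip":1},{"translation":[3,0,14],"twist":[0.002,-0.002,-0.005],"grip":1},{"translation":[2,0,14],"twist":[0.002,-0.002,-0.005],"grip":1},{"translation":[2,0,14],"twist":[0.002,-0.002,-0.005],"grip":1},{"translation":[2,0,14],"twist":[0.002,-0.002,-0.005],"grip":1},{"translation":[2,0,14],"twist":[0,0,0],"grip":1},{"translation":[2,0,14],"twist":[0,0,0],"grip":1},{"translation":[2,0,14],"twist":[0,0,0],"grip":1},{"translation":[0,0,0],"twist":[0,0,0],"grip":1}]'
python3 - <<'E'
from h import *
print(cur()[2]['q'].round(2)); rows(G-u*.019,Rt(-u,nx))
E
```

```text
t: 4.15
tool_pos: [0.5168, -0.0321, 0.2205]
orientation: [-2.432, -1.403, -0.641]
force: [0.3, 0.3, -0.6]
opening: 0.093
[-0.58 -0.23  1.86  0.52  1.55 -0.08]
deg 0.5 dist 0.0163
[-0.1, 0.4, -1.6] [-0.001, 0.0, 0.0]
```

```bash
python3 -m pendant '[{"translation":[-1,2,-7],"twist":[0,0,0],"grip":1},{"translation":[0,2,-7],"twist":[0,0,0],"grip":1},{"translation":[0,0,0],"twist":[0,0,0],"grip":1},{"translation":[0,0,0],"twist":[0,0,0],"grip":-1},{"translation":[0,0,0],"twist":[0,0,0],"grip":-1},{"translation":[0,0,0],"twist":[0,0,0],"grip":-1},{"translation":[0,0,0],"twist":[0,0,0],"grip":-1},{"translation":[0,0,0],"twist":[0,0,0],"grip":-1},{"translation":[0,0,0],"twist":[0,0,0],"grip":-1},{"translation":[0,0,0],"twist":[0,0,0],"grip":-1}]' 40
python3 - <<'E'
from h import *
p,A,s=cur(); print(s['wrist_torque'].round(2),(A.T@s['force']).round(2)); rows(G-u*.019,Rt(-u,nx))
E
```

```text
t: 5.15
tool_pos: [0.5172, -0.0434, 0.2355]
orientation: [-2.435, -1.404, -0.644]
force: [-0.4, -1.4, 0.3]
opening: 0.0414
[-0.23  0.17 -0.  ] [-1.07  0.4  -1.01]
deg 0.4 dist 0.0029
[-0.0, -0.2, 0.2] [-0.0, 0.001, 0.0]
```

```bash
python3 -m pendant '[{"translation":[0,0,0],"twist":[0,0,0],"grip":-1},{"translation":[0,0,0],"twist":[0,0,0],"grip":-1},{"translation":[0,0,0],"twist":[0,0,0],"grip":-1},{"translation":[0,0,-1],"twist":[0,0,0],"grip":-1},{"translation":[0,0,-1],"twist":[0,0,0],"grip":-1},{"translation":[0,1.5,-1],"twist":[0.02,0,0],"grip":-1},{"translation":[0,1.5,-1],"twist":[0.02,0,0],"grip":-1},{"translation":[0,1.5,-1],"twist":[0.02,0,0],"grip":-1},{"translation":[0,0,-1],"twist":[0,0,0],"grip":-1},{"translation":[0,0,-1],"twist":[0,0,0],"grip":-1}]' 40
cat >> h.py <<'E'
def rep():
    p,A,s=cur(); e=(p-(G-u*.019))
    print('out/x/a mm',(1000*np.array([e@u,e@nx,e@np.cross(nx,u)])).round(1),'twist deg',np.degrees(R.from_matrix(Rt(-u,nx).T@A).as_rotvec()).round(1),'F pull/x/a',np.round([-s['force']@u,s['force']@nx,s['force']@np.cross(nx,u)],1),'Ttool',(A.T@s['wrist_torque']).round(2),'op',round(s['opening'],4))
E
python3 -c "
from h import *
rep()"
```

```text
t: 6.15
tool_pos: [0.52, -0.0492, 0.2417]
orientation: [-2.383, -1.402, -0.588]
force: [0.4, 0.0, -0.5]
opening: 0.0002
out/x/a mm [ 9.2  7.4 -0.4] twist deg [ 4.  -0.3 -0.1] F pull/x/a [0.5 0.3 0.1] Ttool [ 0.04 -0.27  0.06] op 0.0002
```

Run:
```python
from h import *
s=snap('wrist'); pickle.dump(s,open('w2.pkl','wb')); t=snap('side'); pickle.dump(t,open('s2.pkl','wb'))
a=cv2.resize(s[0],(512,320)); b=cv2.resize(t[0][90:250,240:400],(480,480),interpolation=cv2.INTER_CUBIC)
o=np.zeros((480,480+320,3),np.uint8); o[:,:480]=b; o[:200,480:]=cv2.resize(s[0],(320,200)); save('m2',o)
```

```text
(no output)
```

View pics/m2.png

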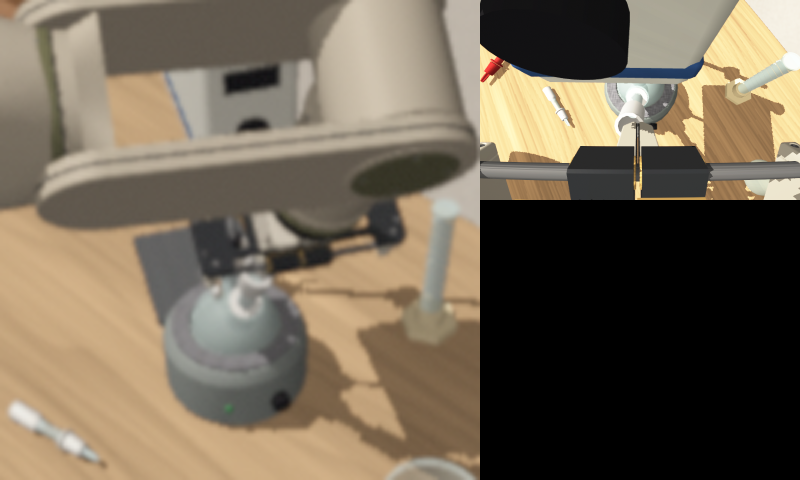

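Run:
```python
from h import *
rep()
p,d,i=pickle.load(open('w2.pkl','rb')); P,A,s=cur()
C=np.array(i['cam_to_world']); print('cam in tool mm',(A.T@(C[:3,3]-P)*1000).round(1),'view',(A.T@-C[:3,2]).round(3))
print('tcp px',proj(i,[P,P-A[:,2]*.019]).round(1))
vv,uu=np.mgrid[150:330,260:360]; uv=np.c_[uu.ravel(),vv.ravel()]
X=w(i,d,uv); L=((X-P)@A*1000)
for r in range(160,330,8): 
    print(r,[tuple(L[(r-150)*100+(c-260)].round(0).astype(int)) for c in (290,300,310,318,326,335)])
save('w2c',p,(220,120,420,320),3)
```

```text
out/x/a mm [ 9.3  7.3 -0.4] twist deg [ 4.  -0.3 -0.1] F pull/x/a [ 0.1  0.4 -0.3] Ttool [ 0.   -0.28  0.06] op 0.0006
cam in tool mm [  83.1   -0.3 -205.8] view [-0.297 -0.001  0.955]
tcp px [[316.  231.1]
 [316.  243.4]]
160 [(np.int64(67), np.int64(-7), np.int64(-116)), (np.int64(67), np.int64(-4), np.int64(-116)), (np.int64(67), np.int64(-2), np.int64(-115)), (np.int64(67), np.int64(0), np.int64(-116)), (np.int64(67), np.int64(2), np.int64(-116)), (np.int64(67), np.int64(5), np.int64(-117))]
168 [(np.int64(11), np.int64(-26), np.int64(142)), (np.int64(13), np.int64(-16), np.int64(136)), (np.int64(18), np.int64(-5), np.int64(112)), (np.int64(18), np.int64(2), np.int64(108)), (np.int64(16), np.int64(10), np.int64(117)), (np.int64(13), np.int64(19), np.int64(134))]
176 [(np.int64(4), np.int64(-26), np.int64(140)), (np.int64(16), np.int64(-13), np.int64(85)), (np.int64(83), np.int64(0), np.int64(-206)), (np.int64(18), np.int64(2), np.int64(77)), (np.int64(16), np.int64(9), np.int64(84)), (np.int64(7), np.int64(19), np.int64(124))]
184 [(np.int64(-5), np.int64(-26), np.int64(141)), (n
[... 4396 characters left out ...]
nt64(-134)), (np.int64(8), np.int64(1), np.int64(-98)), (np.int64(36), np.int64(2), np.int64(-137)), (np.int64(36), np.int64(4), np.int64(-138))]
320 [(np.int64(35), np.int64(-6), np.int64(-140)), (np.int64(36), np.int64(-4), np.int64(-140)), (np.int64(34), np.int64(-2), np.int64(-138)), (np.int64(6), np.int64(1), np.int64(-100)), (np.int64(36), np.int64(2), np.int64(-141)), (np.int64(36), np.int64(4), np.int64(-140))]
328 [(np.int64(35), np.int64(-6), np.int64(-143)), (np.int64(36), np.int64(-4), np.int64(-143)), (np.int64(34), np.int64(-1), np.int64(-141)), (np.int64(30), np.int64(0), np.int64(-136)), (np.int64(36), np.int64(2), np.int64(-144)), (np.int64(36), np.int64(4), np.int64(-144))]
```

View pics/w2c.png

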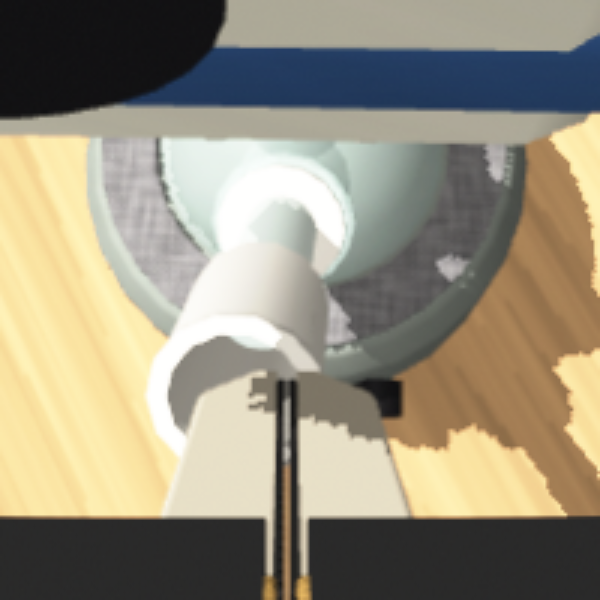

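Run:
```python
from h import *
P,A,s=cur()
p,d,i=pickle.load(open('s2.pkl','rb'))
for z in(0,-.02,-.043,-.1): print(z,proj(i,[P+A[:,2]*z])[0].round(1), (proj(i,[P+A[:,2]*z])[0]-[240,90])*3)
x=cv2.resize(p[150:200,290:360][:,:,::-1],(798,570),interpolation=cv2.INTER_CUBIC)
for z,c in((0,(0,0,255)),(-.043,(0,255,0))):
    q=((proj(i,[P+A[:,2]*z])[0]-[290,150]+.5)*11.4).astype(int); cv2.circle(x,tuple(int(v) for v in q),6,c,2)
cv2.imwrite('pics/s2c.png',x)
```

```text
0 [326.2 183.2] [258.49197052 279.48881362]
-0.02 [327.5 181.1] [262.46250682 273.27658091]
-0.043 [329.1 178.6] [267.19815241 265.8672033 ]
-0.1 [333.3 172.1] [279.78712365 246.17017462]
```

View pics/s2c.png

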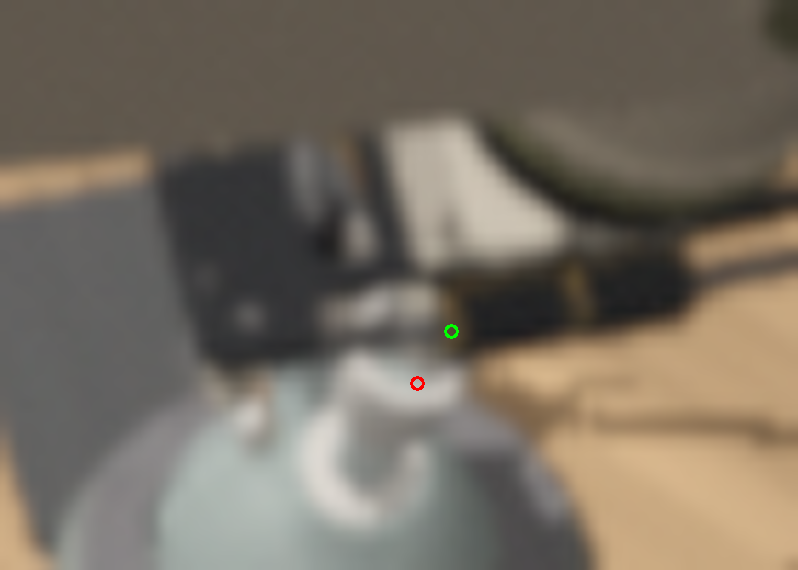

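Run:
```python
from h import *
for f,P,rv in(('w1.pkl',[.4747,-.1074,.3289],[-2.449,-1.357,-.663]),('w2.pkl',[.52,-.0492,.2417],[-2.383,-1.402,-.588])):
    p,d,i=pickle.load(open(f,'rb')); A=R.from_rotvec(rv).as_matrix()
    C=np.array(i['cam_to_world']); print('cam in tool',(A.T@(C[:3,3]-P)*1000).round(1))
    vv,uu=np.mgrid[225:340:4,150:480:4]; uv=np.c_[uu.ravel(),vv.ravel()]; L=(w(i,d,uv)-P)@A*1000
    m=(L[:,2]<-25)&(d[uv[:,1],uv[:,0]]>.05); q=L[m]; o=np.argsort(-q[:,2])[:6]; print(q[o].round(0).tolist(), uv[m][o].tolist())
```

```text
cam in tool [  83.1   -0.6 -205.9]
[[4.0, -47.0, -41.0], [8.0, 48.0, -41.0], [9.0, -49.0, -41.0], [2.0, -47.0, -41.0], [9.0, 52.0, -41.0], [9.0, 50.0, -42.0]] [[226, 253], [410, 245], [222, 245], [226, 257], [418, 245], [414, 245]]
cam in tool [  83.1   -0.6 -205.8]
[[14.0, -3.0, -25.0], [-3.0, -22.0, -25.0], [-8.0, -19.0, -26.0], [-4.0, -21.0, -28.0], [-9.0, -19.0, -29.0], [-11.0, -22.0, -30.0]] [[310, 225], [278, 253], [282, 261], [278, 257], [282, 265], [278, 269]]
```

The fingertips really lie 41 mm short of the reported TCP, in both open and shut views, so the jaws closed above the lip and touched nothing. I'll offset by 41 mm and redo the grasp.

```bash
sed -i 's/u\*\.019/u*.060/' h.py; python3 -m pendant '[{"translation":[0,-2,0],"twist":[-0.018,0,0],"grip":1},{"translation":[0,-2,0],"twist":[-0.018,0,0],"grip":1},{"translation":[0,-1.5,0],"twist":[-0.018,0,0],"grip":1},{"translation":[0,-1,0],"twist":[-0.016,0,0],"grip":1},{"translation":[0,0,0],"twist":[0,0.003,0],"grip":1},{"translation":[0,0,0],"twist":[0,0.003,0],"grip":1},{"translation":[0,0,0],"twist":[0,0,0],"grip":1},{"translation":[0,0,0],"twist":[0,0,0],"grip":1},{"translation":[0,0,0],"twist":[0,0,0],"grip":1},{"translation":[0,0,0],"twist":[0,0,0],"grip":1}]' 40; python3 -c "
from h import *
rep();rows(G-u*.060,Rt(-u,nx))"
```

```text
t: 7.25
tool_pos: [0.5133, -0.0455, 0.2424]
orientation: [-2.439, -1.402, -0.662]
force: [-0.2, 0.2, 0.0]
opening: 0.0763
out/x/a mm [50.9 -0.3 -0.6] twist deg [-0.5  0.1 -0.2] F pull/x/a [ 0.  -0.3 -0.1] Ttool [ 0.04 -0.37  0.03] op 0.0763
deg 0.5 dist 0.0509
[-0.1, -0.0, 5.1] [0.001, -0.0, 0.0]
```

```bash
python3 -m pendant '[{"translation":[0,0,8],"twist":[0.002,0,0],"grip":1},{"translation":[0,0,8],"twist":[0.002,0,0],"grip":1},{"translation":[0,0,8],"twist":[0.002,0,0],"grip":1},{"translation":[0,0,8],"twist":[0.002,0,0],"grip":1},{"translation":[0,0,8],"twist":[0,0,0],"grip":0.2},{"translation":[0,0,5],"twist":[0,0,0],"grip":0.2},{"translation":[0,0,0],"twist":[0,0,0],"grip":0},{"translation":[0,0,0],"twist":[0,0,0],"grip":-1},{"translation":[0,0,0],"twist":[0,0,0],"grip":-1},{"translation":[0,0,0],"twist":[0,0,0],"grip":-1}]' 40; python3 -c "
from h import *
rep()"
```

```text
t: 8.25
tool_pos: [0.5255, -0.0236, 0.1987]
orientation: [-2.431, -1.402, -0.652]
force: [-0.5, -0.3, 0.5]
opening: 0.0497
out/x/a mm [ 0.6 -0.8 -0.4] twist deg [ 0.1  0.1 -0.2] F pull/x/a [-0.7 -0.2  0.2] Ttool [ 0.01 -0.34  0.02] op 0.0497
```

Placed within 1 mm. I'll close, then try a gentle 1 mm pull to learn the stiffness.

```bash
python3 -m pendant '[{"translation":[0,0,0],"twist":[0,0,0],"grip":-1},{"translation":[0,0,0],"twist":[0,0,0],"grip":-1},{"translation":[0,0,0],"twist":[0,0,0],"grip":-1},{"translation":[0,0,0],"twist":[0,0,0],"grip":-1},{"translation":[0,0,0],"twist":[0,0,0],"grip":-1},{"translation":[0,0,-0.5],"twist":[0,0,0],"grip":-1},{"translation":[0,0,-0.5],"twist":[0,0,0],"grip":-1},{"translation":[0,0,-0.5],"twist":[0,0,0],"grip":-1},{"translation":[0,0,-0.5],"twist":[0,0,0],"grip":-1},{"translation":[0,0,-0.5],"twist":[0,0,0],"grip":-1}]' 40; python3 -c "
from h import *
rep()"
```

```text
t: 9.25
tool_pos: [0.5259, -0.0244, 0.1995]
orientation: [-2.432, -1.399, -0.655]
force: [4.9, 1.3, -5.4]
opening: 0.0304
out/x/a mm [ 1.4 -0.  -0.4] twist deg [ 0.1  0.2 -0.1] F pull/x/a [ 6.5  3.6 -0.4] Ttool [-0.77 -0.16 -0.05] op 0.0304
```

```bash
python3 -m pendant '[{"translation":[0,0.8,-1],"twist":[0.025,0,0],"grip":-1},{"translation":[0,0.8,-1],"twist":[0.025,0,0],"grip":-1},{"translation":[0,0.8,-1],"twist":[0.025,0,0],"grip":-1},{"translation":[0,0.4,-1],"twist":[0.012,0,0],"grip":-1},{"translation":[0,-0.8,-1],"twist":[-0.03,0,0],"grip":-1},{"translation":[0,-0.8,-1],"twist":[-0.03,0,0],"grip":-1},{"translation":[0,-0.8,-1],"twist":[-0.03,0,0],"grip":-1},{"translation":[0,-0.8,-1],"twist":[-0.03,0,0],"grip":-1},{"translation":[0,-0.8,-1],"twist":[-0.03,0,0],"grip":-1},{"translation":[0,-0.8,-1],"twist":[-0.03,0,0],"grip":-1}]' 50; python3 -c "
from h import *
rep()"
```

```text
t: 10.25
tool_pos: [0.5222, -0.0237, 0.2007]
orientation: [-2.498, -1.39, -0.736]
force: [7.0, 2.6, -5.1]
opening: 0.0306
out/x/a mm [ 3.1 -3.6  0.1] twist deg [-5.   0.5  0.2] F pull/x/a [ 7.3  4.7 -2.5] Ttool [-0.25 -0.1   0.03] op 0.0306
```

```bash
python3 -m pendant '[{"translation":[0,1.2,-1.5],"twist":[0.036,0,0],"grip":-1},{"translation":[0,1.2,-1.5],"twist":[0.036,0,0],"grip":-1},{"translation":[0,1.2,-1.5],"twist":[0.036,0,0],"grip":-1},{"translation":[0,1.2,-1.5],"twist":[0.036,0,0],"grip":-1},{"translation":[0,1.2,-1.5],"twist":[0.036,0,0],"grip":-1},{"translation":[0,-1.2,-1.5],"twist":[-0.036,0,0],"grip":-1},{"translation":[0,-1.2,-1.5],"twist":[-0.036,0,0],"grip":-1},{"translation":[0,-1.2,-1.5],"twist":[-0.036,0,0],"grip":-1},{"translation":[0,-1.2,-1.5],"twist":[-0.036,0,0],"grip":-1},{"translation":[0,-1.2,-1.5],"twist":[-0.036,0,0],"grip":-1}]' 50; python3 -c "
from h import *
rep()"
```

```text
t: 11.25
tool_pos: [0.5212, -0.0257, 0.2017]
orientation: [-2.494, -1.375, -0.738]
force: [8.3, 3.0, -6.9]
opening: 0.0305
out/x/a mm [ 5.1 -3.5  1.5] twist deg [-4.7  0.9  0.7] F pull/x/a [ 9.3  5.6 -2.5] Ttool [-0.55  0.39  0.07] op 0.0305
```

```bash
python3 -m pendant '[{"translation":[0.2,1.2,-2],"twist":[0.036,-0.002,-0.002],"grip":-1},{"translation":[0.2,1.2,-2],"twist":[0.036,-0.002,-0.002],"grip":-1},{"translation":[0.2,1.2,-2],"twist":[0.036,-0.002,-0.002],"grip":-1},{"translation":[0.2,1.2,-2],"twist":[0.036,-0.002,-0.002],"grip":-1},{"translation":[0.2,1.2,-2],"twist":[0.036,-0.002,-0.002],"grip":-1},{"translation":[0.2,-1.2,-2],"twist":[-0.037,-0.002,0],"grip":-1},{"translation":[0.2,-1.2,-2],"twist":[-0.037,-0.002,0],"grip":-1},{"translation":[0.2,-1.2,-2],"twist":[-0.037,-0.002,0],"grip":-1},{"translation":[0.2,-1.2,-2],"twist":[-0.037,-0.002,0],"grip":-1},{"translation":[0.2,-1.2,-2],"twist":[-0.037,-0.002,0],"grip":-1}]' 50
python3 - <<'E'
from h import *
rep()
s=snap('wrist'); pickle.dump(s,open('w3.pkl','wb')); p,d,i=s
P,A,_=cur(); vv,uu=np.mgrid[140:330:2,250:380:2]; uv=np.c_[uu.ravel(),vv.ravel()]; L=(w(i,d,uv)-P)@A*1000
m=(abs(L[:,0])<19)&(abs(L[:,1])<19)&(L[:,2]>-110)&(L[:,2]<-60)&(d[uv[:,1],uv[:,0]]>.1)
print('lip top z in tool',np.percentile(L[m][:,2],[0.5,2,5]).round(1) if m.any() else None)
save('w3c',p,(220,100,420,300),3)
E
```

```text
t: 12.25
tool_pos: [0.5199, -0.0267, 0.2051]
orientation: [-2.5, -1.379, -0.726]
force: [10.5, 3.4, -12.8]
opening: 0.0304
out/x/a mm [ 8.8 -4.   1.2] twist deg [-4.6  0.3  0.8] F pull/x/a [15.2  7.4 -0.7] Ttool [-1.13  0.29 -0.05] op 0.0304
lip top z in tool [-106.3 -103.9  -99.9]
```

View pics/w3c.png

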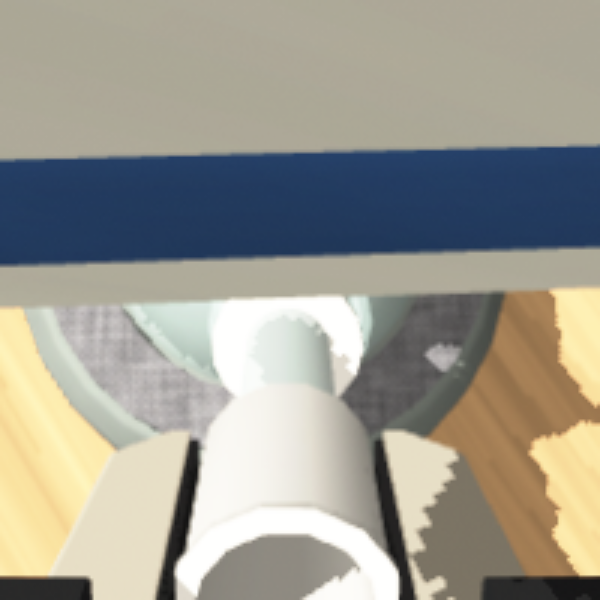

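The wrist view shows the pads squarely on the socket (crop 285,450), with the neck rim behind it. It has come ~8 mm with a pull of at most 15 N at each reading. I'll continue, a little lighter.

```bash
python3 -m pendant '[{"translation":[0.1,1.5,-1.7],"twist":[0.036,0,-0.002],"grip":-1},{"translation":[0.1,1.5,-1.7],"twist":[0.036,0,-0.002],"grip":-1},{"translation":[0.1,1.5,-1.7],"twist":[0.036,0,-0.002],"grip":-1},{"translation":[0.1,1.5,-1.7],"twist":[0.036,0,-0.002],"grip":-1},{"translation":[0.1,1.5,-1.7],"twist":[0.036,0,-0.002],"grip":-1},{"translation":[0.1,-1.5,-1.7],"twist":[-0.037,0,0],"grip":-1},{"translation":[0.1,-1.5,-1.7],"twist":[-0.037,0,0],"grip":-1},{"translation":[0.1,-1.5,-1.7],"twist":[-0.037,0,0],"grip":-1},{"translation":[0.1,-1.5,-1.7],"twist":[-0.037,0,0],"grip":-1},{"translation":[0.1,-1.5,-1.7],"twist":[-0.037,0,0],"grip":-1}]' 50; python3 -c "
from h import *
rep()"
```

```text
t: 13.3
tool_pos: [0.5174, -0.0312, 0.2143]
orientation: [-2.496, -1.383, -0.734]
force: [-0.3, 2.8, -0.4]
opening: 0.0306
out/x/a mm [19.3 -4.   1. ] twist deg [-4.8  0.6  0.5] F pull/x/a [ 1.5 -1.7 -1.8] Ttool [ 0.44 -0.14  0.03] op 0.0306
```

```bash
python3 -m pendant '[{"translation":[0.2,1.2,0],"twist":[0.026,-0.003,-0.002],"grip":-1},{"translation":[0.2,1.2,0],"twist":[0.026,-0.003,-0.002],"grip":-1},{"translation":[0.2,1,0],"twist":[0.026,-0.003,-0.002],"grip":-1},{"translation":[0.2,0.5,0],"twist":[0.006,0,0],"grip":-1},{"translation":[0,0,-5],"twist":[0,0,0],"grip":-1},{"translation":[0,0,-5],"twist":[0,0,0],"grip":-1},{"translation":[0,0,-5],"twist":[0,0,0],"grip":-1},{"translation":[0,0,-5],"twist":[0,0,0],"grip":-1},{"translation":[0,0,-5],"twist":[0,0,0],"grip":-1},{"translation":[0,0,-5],"twist":[0,0,0],"grip":-1}]' 50; python3 -c "
from h import *
rep()"
```

```text
t: 14.3
tool_pos: [0.5112, -0.0459, 0.2436]
orientation: [-2.435, -1.397, -0.653]
force: [-0.7, 0.0, -0.8]
opening: 0.0301
out/x/a mm [52.7 -1.9  0. ] twist deg [-0.   0.   0.1] F pull/x/a [ 0.5 -0.6  0.6] Ttool [ 0.09 -0.44  0.  ] op 0.0301
```

```bash
python3 -m pendant '[{"translation":[0,0,-6],"twist":[0,0,0],"grip":-1},{"translation":[0,0,-6],"twist":[0,0,0],"grip":-1},{"translation":[0,0,-7],"twist":[0,0,0],"grip":-1},{"translation":[0,0,-7],"twist":[0,0,0],"grip":-1},{"translation":[0,0,-7],"twist":[0,0,0],"grip":-1},{"translation":[0,0,-7],"twist":[0,0,0],"grip":-1},{"translation":[0,0,-7],"twist":[0,0,0],"grip":-1},{"translation":[0,0,-7],"twist":[0,0,0],"grip":-1},{"translation":[0,0,-5],"twist":[0,0,0],"grip":-1},{"translation":[0,0,0],"twist":[0,0,0],"grip":-1}]' 50
python3 - <<'E'
from h import *
rep()
s=snap('wrist'); pickle.dump(s,open('w4.pkl','wb')); t=snap('top')
o=np.zeros((400,800,3),np.uint8); o[:,:400]=s[0][:, 120:520]; o[:,400:]=cv2.resize(t[0][130:280,260:410],(400,400),interpolation=cv2.INTER_CUBIC); save('m4',o)
rows(np.array([.4935,-.307,.30]),Rt(np.array([0,0,-1.]),nx))
print(cur()[2]['q'].round(2))
E
```

```text
t: 15.3
tool_pos: [0.495, -0.0745, 0.3008]
orientation: [-2.437, -1.398, -0.655]
force: [0.8, -0.2, -0.9]
opening: 0.0303
out/x/a mm [ 1.186e+02 -1.500e+00 -1.000e-01] twist deg [-0.1  0.   0. ] F pull/x/a [0.9 0.8 0.2] Ttool [ 0.08 -0.4   0.02] op 0.0303
deg 30.0 dist 0.2329
[-17.5, 11.6, -10.1] [0.0, -0.052, -0.0]
[-18.0, 11.6, -9.2] [0.0, -0.052, -0.0]
[-18.4, 11.6, -8.2] [0.0, -0.052, -0.0]
[-18.8, 11.6, -7.2] [0.0, -0.052, -0.0]
[-19.2, 11.6, -6.2] [0.0, -0.052, -0.0]
[-19.5, 11.6, -5.2] [0.0, -0.052, -0.0]
[-19.7, 11.6, -4.2] [0.0, -0.052, -0.0]
[-19.9, 11.6, -3.2] [0.0, -0.052, -0.0]
[-20.1, 11.6, -2.1] [0.0, -0.052, -0.0]
[-20.2, 11.6, -1.1] [0.0, -0.052, -0.0]
[-0.69 -0.26  1.74  0.52  1.72 -0.1 ]
```

View pics/m4.png

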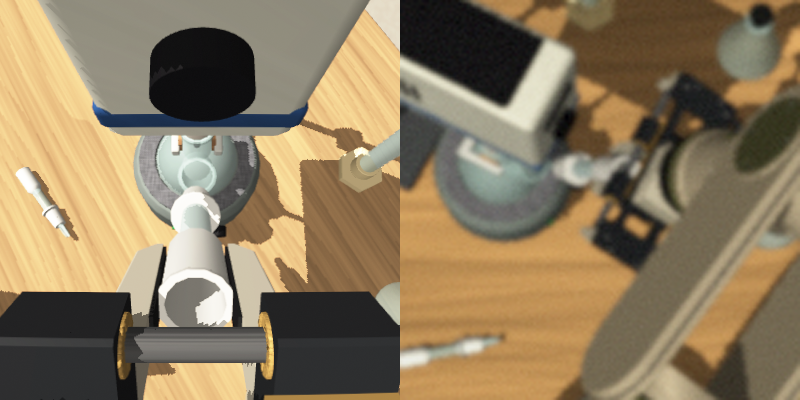

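The wrist view shows the condenser wholly clear of the neck, with the neck mouth visible and empty at (198,175) and the collar at (195,208).

```bash
python3 -m pendant '[{"translation":[-17,11,-10],"twist":[0,-0.05,0],"grip":-1},{"translation":[-17,11,-9],"twist":[0,-0.05,0],"grip":-1},{"translation":[-17,11,-8],"twist":[0,-0.05,0],"grip":-1},{"translation":[-18,11,-7],"twist":[0,-0.05,0],"grip":-1},{"translation":[-18,11,-6],"twist":[0,-0.05,0],"grip":-1},{"translation":[-18,11,-5],"twist":[0,-0.05,0],"grip":-1},{"translation":[-18,11,-4],"twist":[0,-0.05,0],"grip":-1},{"translation":[-18,11,-3],"twist":[0,-0.05,0],"grip":-1},{"translation":[-17,10,-2],"twist":[0,-0.05,0],"grip":-1},{"translation":[0,0,0],"twist":[0,0,0],"grip":-1}]' 50
python3 - <<'E'
from h import *
s=snap('wrist'); pickle.dump(s,open('w5.pkl','wb')); save('w5',s[0]); t=snap('side'); pickle.dump(t,open('s5.pkl','wb'))
B=np.array([.4935,-.307,0]); print(proj(s[2],[B+[0,0,.125],B]).round(0).tolist())
rows(np.array([.4935,-.307,.27]),Rt(np.array([0,0,-1.]),nx))
print(cur()[2]['q'].round(2))
E
```

```text
t: 16.4
tool_pos: [0.4935, -0.2733, 0.2953]
orientation: [-2.691, -1.547, -0.073]
force: [-0.1, 0.1, -0.4]
opening: 0.0305
[[332.0, 207.0], [329.0, 186.0]]
deg 3.6 dist 0.0433
[-3.2, 1.8, 2.3] [-0.001, -0.006, 0.0]
[-3.2, 1.8, 2.4] [-0.001, -0.006, 0.0]
[-3.1, 1.8, 2.4] [-0.001, -0.006, 0.0]
[-3.1, 1.8, 2.4] [-0.001, -0.006, 0.0]
[-3.1, 1.8, 2.4] [-0.001, -0.006, 0.0]
[-3.1, 1.8, 2.4] [-0.001, -0.006, 0.0]
[-3.1, 1.8, 2.5] [-0.001, -0.006, 0.0]
[-3.1, 1.8, 2.5] [-0.001, -0.006, 0.0]
[-3.0, 1.8, 2.5] [-0.001, -0.006, 0.0]
[-3.0, 1.8, 2.5] [-0.001, -0.006, 0.0]
[-0.64  0.02  1.39  0.06  1.74 -0.1 ]
```

View pics/w5.png

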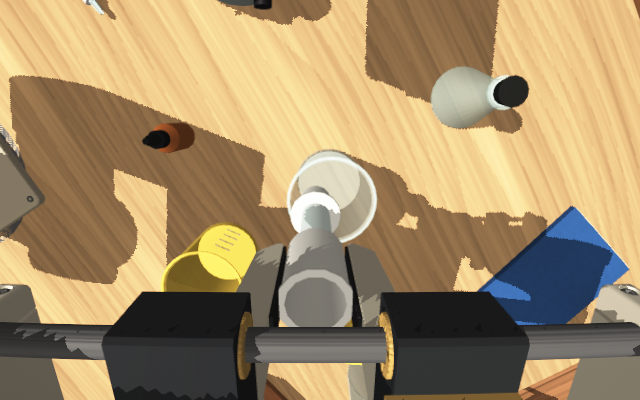

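The wrist view shows the clear beaker's rim centred at (332,200), 89 px wide (~96–100 mm), with the condenser tip over it at (316,210). The yellow beaker is at (210,262), off to the side.

Run:
```python
from h import *
p,d,i=pickle.load(open('w5.pkl','rb'))
M=np.array(i['cam_to_world'])
def pl(I,uv,z):
    M=np.array(I['cam_to_world']); r=ray(I,[uv])[0]@M[:3,:3].T; return M[:3,3]+r*(z-M[2,3])/r[2]
L,Rr,T,Bm=[pl(i,x,.125) for x in((288,200),(377,200),(332,157),(332,243))]
print(L,Rr,T,Bm,(L+Rr)/2,(T+Bm)/2,np.linalg.norm(L-Rr),np.linalg.norm(T-Bm))
p,d,i=pickle.load(open('s5.pkl','rb'));
rows(np.array([.4955,-.303,.26]),Rt(np.array([0,0,-1.]),nx))
```

```text
[ 0.45484655 -0.27494093  0.125     ] [ 0.5411259  -0.32494114  0.125     ] [ 0.52125207 -0.25782756  0.125     ] [ 0.47231598 -0.3441358   0.125     ] [ 0.49798623 -0.29994104  0.125     ] [ 0.49678402 -0.30098168  0.125     ] 0.09972034095147203 0.09921619843990567
deg 3.6 dist 0.0471
[-2.8, 1.8, 3.4] [-0.001, -0.006, 0.0]
[-2.8, 1.8, 3.4] [-0.001, -0.006, 0.0]
[-2.7, 1.8, 3.4] [-0.001, -0.006, 0.0]
[-2.7, 1.8, 3.4] [-0.001, -0.006, 0.0]
[-2.7, 1.8, 3.4] [-0.001, -0.006, 0.0]
[-2.7, 1.8, 3.5] [-0.001, -0.006, 0.0]
[-2.7, 1.8, 3.5] [-0.001, -0.006, 0.0]
[-2.6, 1.8, 3.5] [-0.001, -0.006, 0.0]
[-2.6, 1.8, 3.5] [-0.001, -0.006, 0.0]
[-2.6, 1.8, 3.5] [-0.001, -0.006, 0.0]
```

```bash
cat >> h.py <<'E'
zt=np.array([np.sin(np.radians(12))*.504,np.sin(np.radians(12))*.864,-np.cos(np.radians(12))]); MB=Rt(zt,nx)
def bt(h): return np.array([.496,-.303,h])-.096*zt   # TCP with tip at height h over the beaker
E
python3 -c "
from h import *
rows(bt(.16),MB)"
```

```text
deg 8.5 dist 0.0641
[-4.8, 1.8, 3.8] [-0.001, 0.015, 0.0]
[-4.8, 1.8, 3.8] [-0.001, 0.015, 0.0]
[-4.9, 1.8, 3.7] [-0.001, 0.015, 0.0]
[-5.0, 1.8, 3.6] [-0.001, 0.015, 0.0]
[-5.0, 1.8, 3.6] [-0.001, 0.015, 0.0]
[-5.1, 1.8, 3.5] [-0.001, 0.015, 0.0]
[-5.1, 1.8, 3.4] [-0.001, 0.015, 0.0]
[-5.2, 1.8, 3.3] [-0.001, 0.015, 0.0]
[-5.2, 1.8, 3.3] [-0.001, 0.015, 0.0]
[-5.3, 1.8, 3.2] [-0.001, 0.015, 0.0]
```

```bash
python3 -m pendant '[{"translation":[-5,2,4],"twist":[0,0.016,0],"grip":-1},{"translation":[-5,2,4],"twist":[0,0.016,0],"grip":-1},{"translation":[-5,2,4],"twist":[0,0.016,0],"grip":-1},{"translation":[-5,2,4],"twist":[0,0.016,0],"grip":-1},{"translation":[-6,2,4],"twist":[0,0.016,0],"grip":-1},{"translation":[-6,2,4],"twist":[0,0.016,0],"grip":-1},{"translation":[-6,2,4],"twist":[0,0.016,0],"grip":-1},{"translation":[-6,2,4],"twist":[0,0.016,0],"grip":-1},{"translation":[-5,1,3],"twist":[0,0.016,0],"grip":-1},{"translation":[0,0,0],"twist":[0,0,0],"grip":-1}]' 50; python3 -c "
from h import *
rows(bt(.16),MB); rows(bt(.03),MB)"
```

```text
t: 17.5
tool_pos: [0.4833, -0.3214, 0.2489]
orientation: [-2.61, -1.496, -0.285]
force: [-0.8, 0.5, -0.1]
opening: 0.0306
deg 1.0 dist 0.0058
[0.3, 0.2, -0.4] [-0.001, -0.001, -0.0]
deg 1.0 dist 0.125
[-2.5, 0.3, 12.2] [-0.001, -0.001, -0.0]
```

```bash
python3 -m pendant '[{"translation":[-2.2,0.4,11],"twist":[-0.001,-0.001,0],"grip":-1},{"translation":[-2.2,0.4,11],"twist":[-0.001,-0.001,0],"grip":-1},{"translation":[-2.2,0.4,11],"twist":[-0.001,-0.001,0],"grip":-1},{"translation":[-2.2,0.4,11],"twist":[-0.001,-0.001,0],"grip":-1},{"translation":[-2.2,0.4,11],"twist":[-0.001,-0.001,0],"grip":-1},{"translation":[-2.2,0.4,11],"twist":[0,0,0],"grip":-1},{"translation":[-2.2,0.4,11],"twist":[0,0,0],"grip":-1},{"translation":[-2.2,0.4,11],"twist":[0,0,0],"grip":-1},{"translation":[-2.2,0.4,11],"twist":[0,0,0],"grip":-1},{"translation":[0,0,0],"twist":[0,0,0],"grip":-1}]' 50; python3 -c "
from h import *
rows(bt(.03),MB); rows(bt(.005),MB);rep()"
```

```text
t: 18.5
tool_pos: [0.4874, -0.3188, 0.1378]
orientation: [-2.614, -1.501, -0.281]
force: [0.1, 0.0, -1.5]
opening: 0.0303
deg 0.6 dist 0.014
[-0.5, -0.0, 1.3] [-0.001, -0.001, -0.0]
deg 0.6 dist 0.0389
[-1.0, -0.0, 3.8] [-0.001, -0.001, -0.0]
out/x/a mm [ 84.9 115.  267.5] twist deg [  0.4 -17.5   0.1] F pull/x/a [1.3 0.1 0.7] Ttool [ 0.1  -0.21  0.01] op 0.0303
```

Next 30 mm, then feel for the floor.

```bash
python3 -m pendant '[{"translation":[-0.9,0,4],"twist":[0,0,0],"grip":-1},{"translation":[-0.9,0,4],"twist":[0,0,0],"grip":-1},{"translation":[-0.9,0,4],"twist":[0,0,0],"grip":-1},{"translation":[-0.9,0,4],"twist":[0,0,0],"grip":-1},{"translation":[-0.9,0,4],"twist":[0,0,0],"grip":-1},{"translation":[-0.9,0,4],"twist":[0,0,0],"grip":-1},{"translation":[-0.4,0,2],"twist":[0,0,0],"grip":-1},{"translation":[-0.4,0,2],"twist":[0,0,0],"grip":-1},{"translation":[0,0,0],"twist":[0,0,0],"grip":-1},{"translation":[0,0,0],"twist":[0,0,0],"grip":-1}]' 50; python3 -c "
from h import *
rows(bt(.005),MB);rep();print(cur()[2]['force'])"
```

```text
t: 19.5
tool_pos: [0.4881, -0.3198, 0.1083]
orientation: [-2.616, -1.502, -0.283]
force: [-0.8, -0.3, -1.1]
opening: 0.0305
deg 0.5 dist 0.0097
[-0.3, -0.2, 0.9] [-0.0, -0.001, -0.0]
out/x/a mm [ 59.6 116.2 282.6] twist deg [  0.2 -17.6   0.1] F pull/x/a [ 0.6 -0.5  1.2] Ttool [ 0.05 -0.25 -0.01] op 0.0305
[-0.80891387 -0.33776679 -1.14830586]
```

```bash
python3 -m pendant '[{"translation":[-0.3,0,1.2],"twist":[0,0,0],"grip":-1},{"translation":[-0.3,0,1.2],"twist":[0,0,0],"grip":-1},{"translation":[-0.3,0,1.2],"twist":[0,0,0],"grip":-1},{"translation":[-0.3,0,1.2],"twist":[0,0,0],"grip":-1},{"translation":[-0.3,0,1],"twist":[0,0,0],"grip":-1},{"translation":[-0.2,0,0.7],"twist":[0,0,0],"grip":-1},{"translation":[-0.2,0,0.7],"twist":[0,0,0],"grip":-1},{"translation":[-0.2,0,0.7],"twist":[0,0,0],"grip":-1},{"translation":[-0.2,0,0.7],"twist":[0,0,0],"grip":-1},{"translation":[-0.2,0,0.7],"twist":[0,0,0],"grip":-1}]' 50; python3 -c "
from h import *
rows(bt(.005),MB);rep();print(cur()[2]['force'])"
```

```text
t: 20.5
tool_pos: [0.4884, -0.3207, 0.1025]
orientation: [-2.617, -1.505, -0.285]
force: [-1.0, 1.2, 4.5]
opening: 0.0305
deg 0.5 dist 0.0044
[-0.2, -0.2, 0.3] [-0.0, -0.001, 0.0]
out/x/a mm [ 54.9 116.9 286.1] twist deg [  0.1 -17.6  -0. ] F pull/x/a [-3.7 -1.5 -2.7] Ttool [0.85 0.11 0.  ] op 0.0305
[-0.99947415  1.1936563   4.54789718]
```

```bash
python3 -m pendant '[{"translation":[0,0,0],"twist":[0,0,0],"grip":-0.3},{"translation":[0,0,0],"twist":[0,0,0],"grip":-0.25},{"translation":[0,0,0],"twist":[0,0,0],"grip":-0.2},{"translation":[0,0,0],"twist":[0,0,0],"grip":-0.1},{"translation":[0,0,0],"twist":[0,0,0],"grip":0},{"translation":[0,0,0],"twist":[0,0,0],"grip":1},{"translation":[0,0,0],"twist":[0,0,0],"grip":1},{"translation":[0,0,0],"twist":[0,0,0],"grip":1},{"translation":[0,0,0],"twist":[0,0,0],"grip":1},{"translation":[0,0,0],"twist":[0,0,0],"grip":1}]'
python3 - <<'E'
from h import *
s=snap('wrist'); p,d,i=s; pickle.dump(s,open('w6.pkl','wb')); P,A,_=cur()
vv,uu=np.mgrid[150:400:3,270:370:3]; uv=np.c_[uu.ravel(),vv.ravel()]; L=(w(i,d,uv)-P)@A*1000
m=(abs(L[:,1])<25)&(L[:,2]<-20)&(L[:,2]>-100)&(d[uv[:,1],uv[:,0]]>.1)&(L[:,0]>-60)&(L[:,0]<30); q=L[m]
print(q.min(0).round(0),q.max(0).round(0)); o=np.argsort(q[:,2])[:8]; print(q[o].round(0).tolist())
E
```

```text
t: 21.5
tool_pos: [0.4886, -0.3208, 0.1021]
orientation: [-2.618, -1.505, -0.285]
force: [0.3, 0.9, -1.1]
opening: 0.0817
[-28. -25. -83.] [  5.  24. -20.]
[[-6.0, -12.0, -83.0], [1.0, -4.0, -83.0], [1.0, 5.0, -83.0], [-1.0, -1.0, -83.0], [1.0, 7.0, -83.0], [1.0, -6.0, -83.0], [1.0, -3.0, -83.0], [-2.0, 10.0, -83.0]]
```

It leans between the open fingers as intended, with its lip ~15 mm towards the rim. I'll back off along the tool axis.

```bash
python3 -m pendant '[{"translation":[0,0,-5],"twist":[0,0,0],"grip":1},{"translation":[0,0,-8],"twist":[0,0,0],"grip":1},{"translation":[0,0,-12],"twist":[0,0,0],"grip":1},{"translation":[0,0,-15],"twist":[0,0,0],"grip":1},{"translation":[0,0,-20],"twist":[0,0,0],"grip":1},{"translation":[0,0,-20],"twist":[0,0,0],"grip":1},{"translation":[0,0,-20],"twist":[0,0,0],"grip":1},{"translation":[0,0,-20],"twist":[0,0,0],"grip":1},{"translation":[0,0,-20],"twist":[0,0,0],"grip":1},{"translation":[0,0,0],"twist":[0,0,0],"grip":1}]'
python3 - <<'E'
from h import *
s=snap('wrist'); t=snap('side'); pickle.dump(t,open('s7.pkl','wb'))
o=np.zeros((600,800,3),np.uint8)
o[:400,:400]=s[0][:,120:520]; o[:400,400:]=cv2.resize(t[0][220:320,330:430],(400,400),interpolation=cv2.INTER_CUBIC)
o[400:,:320]=cv2.resize(t[0],(320,200)); o[400:,320:520]=cv2.resize(t[0][140:240,270:370],(200,200)); save('fin',o)
a=pickle.load(open('side.pkl','rb'))[0].astype(int); b=t[0].astype(int); df=np.abs(a-b).sum(2)
for n,(u0,v0,u1,v1) in dict(cyl=(372,150,398,208),conical=(402,205,434,248),dropper=(300,255,320,285),flaskball=(300,190,322,215)).items(): print(n,df[v0:v1,u0:u1].mean().round(1))
E
```

```text
t: 22.55
tool_pos: [0.4727, -0.3507, 0.2555]
orientation: [-2.625, -1.509, -0.287]
force: [0.4, -0.0, 0.1]
opening: 0.093
cyl 106.7
conical 112.0
dropper 43.1
flaskball 22.9
```

View pics/fin.png

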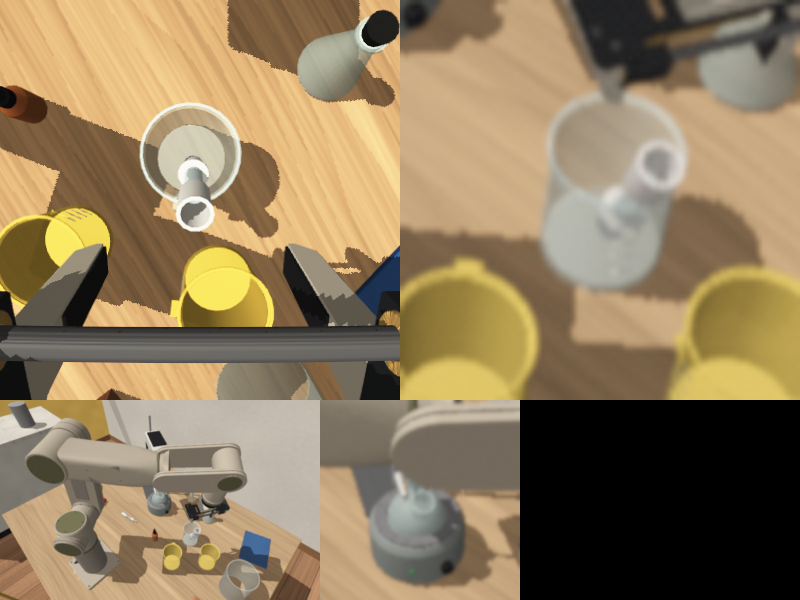

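The last picture shows the condenser leaning in the upright clear beaker, lip over the rim at (658,160), with the gripper clear. The flask sits in the mantle at (425,525). I'll check flask height and bystander depth, then hand in.

Run:
```python
from h import *
a=pickle.load(open('side.pkl','rb')); b=pickle.load(open('s7.pkl','rb'))
for n,(u0,v0,u1,v1) in dict(flaskball=(306,194,318,205),dropper=(305,262,313,280)).items():
    x=a[1][v0:v1,u0:u1]; y=b[1][v0:v1,u0:u1]; print(n,np.round(np.median(y-x)*1000,2),'mm depth change')
robot.close_job()
```

```text
flaskball -0.15 mm depth change
dropper 0.53 mm depth change
the job is handed in; nothing more can be done
```

The condenser is out of the side neck and stands tip down in the clear, upright beaker. I handed the job in at about 22.7 s.

**What happened**
- **First grasp missed:** the jaws closed above the condenser and touched nothing. The pictures showed the real fingertips 41 mm short of the reported tool point. I corrected for that and gripped the socket squarely.
- **Working it loose:** I rocked it about 5° each way under a light pull; the pull was at most 15 N each time I read it, at the end of each call. It came loose after about seven swings.
- **Placing it:** I lowered it, leaning 12°, until I felt the beaker floor at about 5 N. Then I let go and backed away along the tool's axis.

**Last checks**
- **Condenser and beaker:** the last picture shows the condenser leaning on the beaker's rim, with the gripper clear.
- **Flask:** it looks seated in its mantle, and its depth reading changed by only 0.15 mm.
- **Dropper bottle:** its depth reading changed by 0.5 mm, which is within the noise.
- **Not fully checked:** the arm blocked the side camera's view of the measuring cylinder and conical flask, so my before-and-after comparison told me nothing for those two. The conical flask is upright in the last wrist view. I didn't measure either one's position, but I saw no sign of the robot touching them.

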